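Post a biscuit carton into the donation box

ROBOT

A 7-joint arm with a two-finger parallel gripper is mounted at the origin on a cart in front of the work surface, level with it; the furniture and walls round the work are solid. World frame = base frame: x ahead of the robot, y to its left, z up, the work surface at z = 0. Lengths are in m, angles in rad, forces in N, time in s.
With the tool pointing down it reaches from about 0.4 to 0.925 m from the base axis. Payload 5.6 kg.
Tool frame: the origin (TCP) lies at the very end of the fingers, on their centre line; the grasp point (between the pads) lies 19 mm behind it (manip.grasp_offset is the distance from the TCP to the grasp point, in m); z points along the fingers, y is the direction in which the jaws open and shut (so a half turn about z gives the same grasp; the last joint's range is limited). The gripper opens to 85 mm and grips with 20 to 120 N. Pads are 22 mm wide; open, the fingers measure 114 mm over their backs; the gripper's body (76 mm by 85 mm) begins 54 mm behind the grasp point. The pads swing forward as they close: fully open they stand 13 mm farther back than shut.
Start: joints at [1.16, 0.468, -0.012, 1.603, 0.006, 1.071, -0.056], TCP at [0.234, -0.607, 0.199] pointing down, gripper open.
Joint ranges: [-2.53, 2.53], [-0.31, 2.02], [-1.57, 1.55], [0.28, 2.44], [-1.29, 4.43], [0.15, 1.84], [-2.92, 2.92]. Speed limits (rad/s): [2.57, 2.57, 3.14, 3.14, 3.14, 3.14, 3.14].

INTERFACE

Orientations are given as a unit quaternion [x, y, z, w].
In Python, from plant import manip gives the robot as it stands. The module is installed in compiled form; this text tells all that it offers. Calls block until the motion is done:
- manip.movep(position, orientation): joint-space move of the TCP to a pose.
- manip.move_l(position, max_speed=0.15, rotation=None): straight line of the TCP; rotation=None keeps the orientation; max_speed is the mean speed in m/s.
- manip.move_joints(angles): joint-space move.
- manip.move_gripper(opening, grip_force=None): finger opening in m; grip_force is the grip in N (None keeps the last); returns when the fingers have stopped.
- manip.pause(seconds).
- manip.solve_ik(position, orientation): joint angles nearest the present ones, or None.
- manip.sense(): the state.
- manip.capture(name): name is "scene" or "top" or "wrist"; returns the picture (420x560x3 uint8, red, green, blue); there is no depth.
- manip.camera_model(name): a dict with "K" (3x3 intrinsics, pixels), "origin" and "attitude" of the camera in the world; the wrist camera has in their place "T_tool_cam" (4x4, takes a point from camera to tool coordinates, whose origin is the TCP and whose axes are the flange's). Camera axes: x right, y down, z forward; pixel columns grow to the right and rows downward; lengths in m; the calibration is good to about 2 mm. A picture is of the moment at which its call begins: read the wrist's pose just before it. camera_model takes no time and is no camera call.
A pose or a line that the arm cannot do raises manip.PlanningError and nothing moves.
- manip.finish_job(): hands the job in, once; it reports no verdict.
The state is a dict: "time": time; "qpos": joint angles; "qvel": joint speeds; "effort": joint torques, N m; "position": TCP position; "eef_rot": TCP orientation; "ft_force": force on the tool from outside, world axes, zero at the start; "moment": the same for the moment, N m; "width": finger opening in m.
Only numpy, scipy, OpenCV 4.12 (cv2) and the standard library are available. Lean on these libraries where they do the work, as an engineer would, in place of code of your own. Each camera call takes 0.05 s, during which the arm holds its last target. There are 200 camera calls.

TASK

Take the biscuit carton that stands alone on the open worktop (not the pair at the back edge) and post it upright through the mouth of the donation box and press it right down past the sprung flap, so that it lies inside and both flap leaves spring shut behind it. The biscuits are brittle and the mouth plate sits loose, so feel for the opening and never ram the carton against the box; leave the jars, bell and stamp where they are.

Things in the scene. Friction and masses are not known exactly. Their poses are not given: they have to be found in the camera images.
- carton_centre (a point): Centre of the loose biscuit carton, a closed upright rectangular card box 42 mm (its x) by 62 mm (its y) by 110 mm tall (its z), about 0.12 kg; this point is 55 mm above its underside. It stands alone on the open worktop (two like it at the back edge stay there); grip it across the 42 mm. It is crushed if pressed against the box (any part of it) with more than 25 N.
- donation_box: Fixed wooden box 150 mm (its x) by 170 mm (its y), walls 8 mm, floor 6 mm thick; origin at the centre of its underside. The grey lid's top is at 165 mm. On it lies a loose black mouth plate, 92 x 119 x 5 mm, top at 170 mm, between two rails along the box's y that reach 172 mm. The plate slides only along the box's y and resists with about 4 N. Below the flap the whole carton fits.
- box_mouth (a point): Point on the box's centre line, level with the mouth plate's top (170 mm above the box's origin); axes as the box's. The square-edged opening in the plate is 47 mm along x and 67 mm along y, so the carton's x goes along the box's x. It is centred here in x, but in y it may lie up to 12 mm to either side of this point, an offset that is not reported.
- leaf_near (a joint): Hinge of the flap leaf on the -x side; two leaves close the opening from below. 0 = shut (level), grows as it swings down, to 1.45 rad; it gives upward too. Hinge lines along y, 27 mm from the opening's centre, 13 mm below the plate's top, carried by the plate, sprung to give 5 mm outward; leaves 24.5 mm long, smooth, sprung shut. Pushing the carton down through both takes up to about 12 N.
- leaf_far (a joint): Hinge of the leaf on the +x side; same size and sense. With the carton through, the leaf tips press on its sides about 37 mm below the plate's top and hold it if let go, until its top is pressed below the tips; then it drops about 20 mm to the box's floor and the leaves shut. Bare fingers can be pushed down between the leaves and drawn back up.
- jam_jar: Bystander: jam jar 62 mm across, 86 mm tall, origin at the centre of its underside.
- honey_jar: Bystander: jar 65 mm across, 100 mm tall, origin at the centre of its underside.
- service_bell: Bystander: dome-shaped counter bell 80 mm across, 60 mm tall, origin at the centre of its underside.
- wooden_stamp: Bystander: wooden hand stamp 30 x 38 x 82 mm, standing, origin at the centre of its underside.
There are look-alikes about, which are no part of the job. Leave any yellow look-alike of the part that bears carton_centre alone.

How it is judged:
On the way:
1. the carton stands upright in the mouth, its foot between the two pushed-down leaves (value of joint each of leaf_near, leaf_far above 0.6 rad and horizontal distance between carton_centre and box_mouth below 0.02 m and z of carton_centre in the frame of box_mouth between -0.09 and 0.045 m and angle between carton_centre's own z axis and vertical below 0.25 rad), for 0.1 s.
At the end, for the whole second after the job is handed in: The carton is at rest inside the donation box, its centre less than 85 mm above the box's underside and within 70 mm of its vertical centre line, and both flap leaves are shut to within 0.1 rad (z of carton_centre in the frame of donation_box between 0 and 0.085 m and horizontal distance between carton_centre and donation_box below 0.07 m and value of joint leaf_near between -0.1 and 0.1 rad and value of joint leaf_far between -0.1 and 0.1 rad and linear speed of biscuit_carton below 0.03 m/s); the robot touches nothing.
It fails at once if the carton is pressed against the box, its mouth plate or its flap with more than 25 N (contact force between biscuit_carton and donation_box above 25 N).
It fails at once if a jar, the bell or the stamp is moved more than 30 mm (distance of any of jam_jar, honey_jar, service_bell, wooden_stamp from where it was at the start of the episode above 0.03 m).
It also fails if it takes over 64 s, if anything falls off the work surface, if the arm or the gripper's body presses on something with over 40 N, if the wrist force passes 120 N, or if a joint passes its speed limit or range.

## Working session

There is one attempt and no reset: what is moved stays moved. The work goes in short steps, each a Python script; the robot and the scene stay as the last script left them, time stands still between calls to the robot, and variables do not carry over. Pictures are saved under pics/ and viewed, about 8 in all and at most 12, crops included, and the job is handed in when it is done.

```bash
mkdir -p pics
python3 - <<'E'
from plant import manip
import cv2,numpy as np
for n in("scene","top"):
    im=manip.capture(n);cv2.imwrite(f"pics/{n}0.png",im[:,:,::-1])
    c=manip.camera_model(n);print(n,np.round(c["K"],1).tolist(),c["origin"],np.round(c["attitude"],4).tolist())
print(np.round(manip.camera_model("wrist")["T_tool_cam"],4).tolist(),manip.grasp_offset)
s=manip.sense();print({k:np.round(v,3).tolist() for k,v in s.items()})
E
```

```text
scene [[402.1, 0.0, 275.6], [0.0, 402.1, 208.7], [0.0, 0.0, 1.0]] [-0.09947523  0.59092809  0.74059202] [-0.3805, 0.8003, -0.4209, 0.194]
top [[487.1, 0.0, 270.1], [0.0, 487.1, 209.5], [0.0, 0.0, 1.0]] [ 0.28725647 -0.01119384  1.42156202] [0.7283, -0.6749, 0.0784, -0.0891]
[[-0.0004, -0.9576, -0.2881, 0.074], [1.0, 0.0001, -0.0017, -0.0002], [0.0016, -0.2881, 0.9576, -0.1767], [0.0, 0.0, 0.0, 1.0]] 0.0187
{'time': 0.1, 'qpos': [1.16, 0.468, -0.012, 1.604, 0.006, 1.071, -0.056], 'qvel': [-0.002, -0.001, -0.001, -0.002, -0.001, 0.001, 0.001], 'effort': [0.001, -53.352, 0.022, -25.197, 0.011, 0.004, -0.0], 'position': [0.233, -0.606, 0.198], 'eef_rot': [0.983, 0.183, -0.0, -0.001], 'ft_force': [-0.303, 0.2, 0.591], 'moment': [-0.029, 0.01, -0.037], 'width': 0.086}
```

View pics/scene0.png

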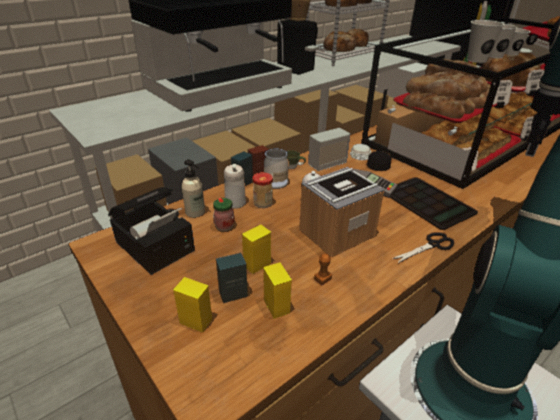

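View pics/top0.png

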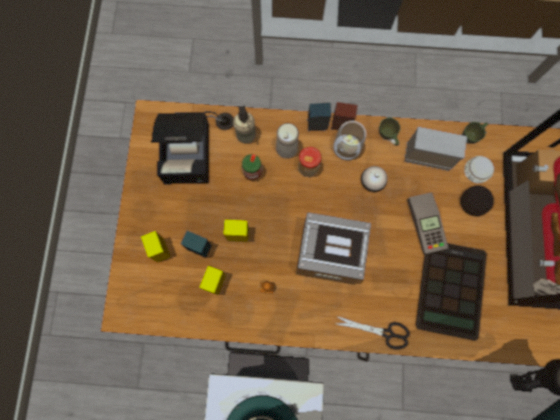

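The carton to post is the dark teal one at top-view (196,243), with yellow look-alikes at (152,245), (235,229) and (212,280). The box is at (335,247). In the top view, image up is +x and image left is +y.

```bash
cat > h.py <<'E'
from plant import manip
import cv2,numpy as np
from scipy.spatial.transform import Rotation as R
def ray(n,uv,z):
    c=manip.camera_model(n);r=R.from_quat(c["attitude"]) if np.size(c["attitude"])==4 else R.from_matrix(c["attitude"])
    d=r.apply(np.linalg.solve(np.array(c["K"]),[uv[0],uv[1],1.]));o=np.array(c["origin"])
    return o+d*(z-o[2])/d[2]
def proj(n,P):
    c=manip.camera_model(n);p=R.from_quat(c["attitude"]).inv().apply(np.array(P)-c["origin"]);q=np.array(c["K"])@p;return q[:2]/q[2]
E
python3 - <<'E'
from h import *
im=cv2.imread("pics/top0.png");s=cv2.imread("pics/scene0.png")
a=cv2.resize(im[205:300,130:260],None,fx=5,fy=5,interpolation=cv2.INTER_CUBIC)[:,:400*2]
b=cv2.resize(im[205:290,290:380],None,fx=5,fy=5,interpolation=cv2.INTER_CUBIC)
cv2.imwrite("pics/cropa.png",a);cv2.imwrite("pics/cropb.png",b)
for n,uv in(("base",(265,415)),("carton",(196,243)),("box",(335,247))):print(n,ray("top",uv,.11 if n!="box" else .17))
hsv=cv2.cvtColor(im,cv2.COLOR_BGR2HSV)
print(hsv[236:252:2,182:212:3].tolist()[4],hsv[243,196])
m=cv2.inRange(hsv,(23,150,80),(35,255,255))
for c in cv2.findContours(m,0,2)[0]:
    if cv2.contourArea(c)>100:print("yellow",cv2.minAreaRect(c))
E
```

```text
base [ 0.07283632 -0.00685725  0.11      ]
carton [0.49486437 0.21544709 0.11      ]
box [ 0.50219438 -0.1559165   0.17      ]
[[30, 35, 80], [88, 84, 76], [91, 78, 85], [91, 92, 78], [89, 80, 80], [94, 87, 82], [88, 82, 81], [89, 79, 77], [98, 76, 27], [35, 53, 29]] [89 83 77]
yellow ((211.1032257080078, 279.2345886230469), (18.381202697753906, 25.215904235839844), 21.250505447387695)
yellow ((152.8760986328125, 246.6416015625), (30.122350692749023, 18.30059051513672), 67.7509765625)
yellow ((235.5, 229.5), (21.0, 25.0), 90.0)
```

View pics/cropa.png

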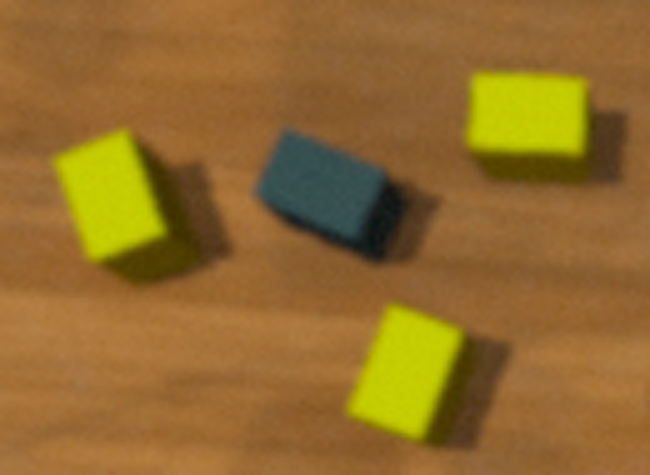

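View pics/cropb.png

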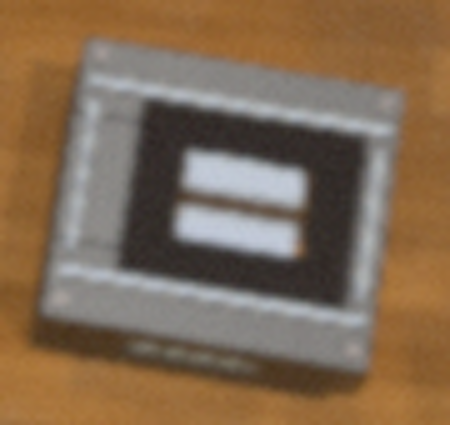

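The carton's top face spans crop (262,190)–(387,172). The box's long side runs along world y. The black plate has slid toward image right (-y), and the white leaves mark the opening. I'll measure both from masks, then take wrist close-ups.

```bash
cat >> h.py <<'E'
def rect(P):
    (c,(w,h),a)=cv2.minAreaRect(np.array(P[:,:2]*1000,np.float32));a=np.radians(a)
    # angle of LONG side
    if w<h:a+=np.pi/2;w,h=h,w
    return np.array(c)/1000,w,h,(np.degrees(a)+180)%180
def blob(m,near):
    cs=[c for c in cv2.findContours(m,0,1)[0] if cv2.contourArea(c)>30]
    return min(cs,key=lambda c:np.hypot(*(c[:,0].mean(0)-near)))[:,0].astype(float)
def down(yaw): # tool down, tool y axis (jaws) at angle yaw in world
    y=np.array([np.cos(yaw),np.sin(yaw),0]);z=np.array([0,0,-1.]);x=np.cross(y,z)
    return R.from_matrix(np.c_[x,y,z]).as_quat()
def wrist():
    s=manip.sense();im=manip.capture("wrist");return im[:,:,::-1].copy(),s
def wray(s,uv,z):
    c=manip.camera_model("wrist");T=np.array(c["T_tool_cam"]);r=R.from_quat(s["eef_rot"])
    uv=np.atleast_2d(uv);d=np.c_[uv,np.ones(len(uv))]@np.linalg.inv(c["K"]).T@T[:3,:3].T
    d=r.apply(d);o=r.apply(T[:3,3])+s["position"]
    return o+d*((z-o[2])/d[:,2])[:,None]
E
python3 - <<'E'
from h import *
im=cv2.imread("pics/top0.png");hsv=cv2.cvtColor(im,cv2.COLOR_BGR2HSV)
m=cv2.inRange(hsv,(78,40,55),(110,160,130))
b=blob(m,(196,243));print("carton",rect(np.array([ray("top",p,.11) for p in b])))
g=cv2.cvtColor(im,cv2.COLOR_BGR2GRAY)
m=cv2.inRange(g,0,75);m[:217]=0;m[:,:305]=0;m[:,372:]=0
b=blob(m,(337,247));print("plate",rect(np.array([ray("top",p,.17) for p in b])))
# box lid corners from crop
co=np.array([[92,40],[400,92],[365,370],[45,318]])/5+[290,205]
P=np.array([ray("top",p,.165) for p in co]);print("lid",rect(P),P.mean(0))
# wrist close-up of box mouth
for yaw in (np.radians(-8),np.radians(172)):
    q=down(yaw);print(yaw,manip.solve_ik([.50,-.155,.32],q),manip.solve_ik([.495,.215,.08],q))
E
```

```text
carton (array([0.49713171, 0.22188165]), 58.82040023803711, 39.2713508605957, np.float64(71.15094757080078))
plate (array([ 0.5081564 , -0.16386771]), 116.0611801147461, 88.98009490966797, np.float64(84.18280029296875))
lid (array([ 0.50626038, -0.15631995]), 165.7644500732422, 149.6333465576172, np.float64(84.43976593017578)) [ 0.50672581 -0.15649318  0.165     ]
-0.13962634015954636 [ 0.6632538   0.18701858 -0.4879885   1.73263553  0.09215535  1.24463828
  0.01328539] [ 0.3340302   0.76028373 -1.10085735  1.91709223  0.81791877  1.00096704
 -1.28748603]
3.001966313430247 [-0.86255144  0.32881347  1.38513715  1.81224799 -0.33738289  1.28264277
 -2.66952133] [ 0.43175347  0.95323103 -1.32969068  1.9125663   1.02547734  1.18371726
  1.7078979 ]
```

Sizes check: carton 59×39 mm (62×42 expected), plate 116×89 mm (119×92 expected), lid 166×150 mm (170×150 expected). I'll do the wrist look at the mouth on the way, then at the carton.

Run:
```python
from h import *
manip.movep([.506,-.158,.30],down(np.radians(-5.7)))
manip.pause(.2)
im,s=wrist();cv2.imwrite("pics/w1.png",im);np.save("s1.npy",s,allow_pickle=True);print(s["time"],s["position"],s["qpos"].round(2) if hasattr(s["qpos"],"round") else s["qpos"])
manip.movep([.497,.222,.24],down(np.radians(-18.9)))
manip.pause(.2)
im,s=wrist();cv2.imwrite("pics/w2.png",im);np.save("s2.npy",s,allow_pickle=True);print(s["time"],s["position"],s["qpos"],s["ft_force"])
cv2.imwrite("pics/w12.png",np.hstack([cv2.resize(cv2.imread(f"pics/w{i}.png"),(400,300)) for i in (1,2)]))
```

```text
2.2333 [ 0.50578622 -0.15884992  0.2997437 ] [ 0.66  0.22 -0.49  1.75  0.11  1.21  0.04]
3.9167 [0.49757765 0.22094228 0.24007646] [ 0.12322468  0.34777449 -0.74344997  1.78101833  0.2604545   1.11343398
 -1.03850289] [ 0.25193831  0.03198756 -0.47856939]
```

View pics/w12.png

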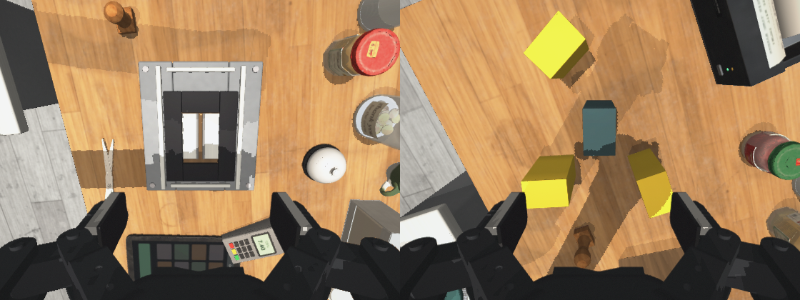

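The left picture shows the mouth in the middle of the wrist view, with the leaves and slot at full-resolution px (280,190). The right picture shows the teal carton at (280,180), clear of the yellow ones and the fingers. I'll zoom in on the mouth.

Run:
```python
from h import *
im=cv2.imread("pics/w1.png");s=np.load("s1.npy",allow_pickle=True).item()
cv2.imwrite("pics/w1c.png",cv2.resize(im[80:270,190:375],None,fx=3,fy=3,interpolation=cv2.INTER_CUBIC))
g=cv2.cvtColor(im,cv2.COLOR_BGR2GRAY)
m=cv2.inRange(g,120,255);m=cv2.morphologyEx(m,cv2.MORPH_CLOSE,np.ones((5,9)))
print("gray row190",g[190,220:340:1].tolist());print("gray col265",g[110:265,267].tolist())
im=cv2.imread("pics/w2.png");s=np.load("s2.npy",allow_pickle=True).item();hsv=cv2.cvtColor(im,cv2.COLOR_BGR2HSV)
print(hsv[145,280],hsv[190,280])
m=cv2.inRange(hsv,(80,60,70),(110,220,255))
b=blob(m,(280,180));print(b.min(0),b.max(0));print("carton",rect(wray(s,b,.11)))
```

```text
gray row190 [209, 210, 242, 246, 246, 246, 246, 245, 146, 126, 120, 73, 66, 68, 68, 68, 67, 68, 68, 67, 67, 67, 68, 67, 68, 67, 69, 69, 68, 69, 68, 68, 68, 69, 48, 109, 245, 246, 246, 246, 246, 246, 246, 246, 246, 246, 246, 246, 246, 246, 246, 246, 246, 246, 227, 193, 178, 141, 119, 117, 117, 114, 109, 115, 169, 196, 196, 246, 246, 246, 246, 246, 246, 246, 246, 246, 246, 246, 246, 246, 246, 246, 246, 246, 246, 246, 112, 60, 66, 67, 66, 66, 66, 66, 66, 66, 64, 66, 65, 65, 65, 64, 65, 64, 63, 63, 64, 64, 62, 63, 57, 201, 135, 232, 246, 246, 246, 246, 246, 199]
gray col265 [187, 187, 187, 187, 188, 187, 187, 187, 185, 184, 183, 183, 183, 183, 183, 184, 183, 119, 62, 65, 67, 67, 67, 67, 66, 66, 65, 66, 66, 64, 64, 64, 63, 64, 63, 63, 62, 62, 61, 62, 60, 60, 59, 59, 59, 58, 60, 57, 115, 238, 245, 245, 245, 245, 245, 246, 246, 246, 246, 246, 246, 246, 246, 246, 246, 246, 246, 246, 246, 246, 246, 246, 246, 246, 246, 246, 246, 246, 246, 246, 246, 246, 246, 246, 246, 246, 246, 246, 246, 246, 246, 246, 246, 246, 246, 246, 246, 246, 246, 246, 246, 246, 246, 215, 197, 198, 196, 196, 197, 197, 197, 199, 104, 91, 94, 93, 95, 65, 33, 33, 39, 40, 39, 40, 39, 38, 39, 39, 39, 38, 40, 39, 38, 39, 38, 39, 38, 36, 38, 38, 38, 37, 36, 55, 118, 123, 92, 106, 155, 189, 195, 192, 148, 124, 122]
[93 54 52] [ 89  64 104]
[256. 151.] [301. 210.]
carton (array([0.50165204, 0.2290993 ]), 54.697715759277344, 40.76166534423828, np.float64(71.03170013427734))
```

View pics/w1c.png

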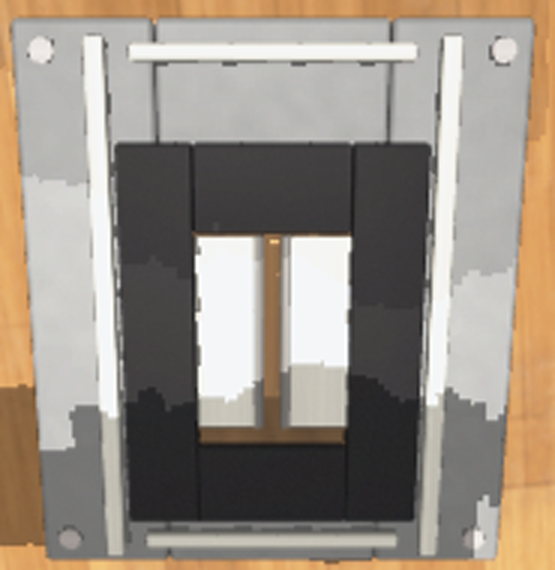

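Run:
```python
from h import *
s=np.load("s1.npy",allow_pickle=True).item()
f=lambda c:wray(s,np.array(c)/3.+[189.7,79.7],.17)
O=f([[193,232],[352,232],[346,445],[200,445]]);P=f([[114,142],[432,144],[413,520],[130,520]])
L=wray(s,np.array([[10,17],[533,19],[493,558],[48,558]])/3.+[189.7,79.7],.165)
for n,X in(("open",O),("plate",P),("lid",L)):print(n,rect(X),X.mean(0))
im=cv2.imread("pics/w2.png");s=np.load("s2.npy",allow_pickle=True).item();hsv=cv2.cvtColor(im,cv2.COLOR_BGR2HSV)
for c in(265,280,292):print([tuple(v) for v in hsv[136:226:2,c].astype(int).tolist()])
m=cv2.inRange(hsv,(80,60,92),(110,255,255));b=blob(m,(280,180));print(b.min(0),b.max(0))
```

```text
open (array([ 0.50811139, -0.1615468 ]), 67.15126037597656, 47.24123001098633, np.float64(84.19043731689453)) [ 0.50826948 -0.16156106  0.17      ]
plate (array([ 0.50790176, -0.16158998]), 118.89991760253906, 92.20085144042969, np.float64(83.90396881103516)) [ 0.50810742 -0.16151949  0.17      ]
lid (array([ 0.50834308, -0.15238799]), 169.2262420654297, 149.04808044433594, np.float64(83.97740936279297)) [ 0.50867186 -0.15227621  0.165     ]
[(15, 136, 182), (15, 135, 187), (14, 87, 85), (92, 63, 53), (90, 61, 54), (90, 54, 52), (93, 51, 55), (94, 65, 59), (91, 65, 106), (89, 65, 110), (90, 63, 110), (90, 67, 110), (92, 67, 110), (90, 64, 107), (90, 64, 107), (90, 64, 108), (91, 63, 106), (91, 60, 106), (91, 67, 107), (90, 67, 106), (92, 67, 107), (90, 67, 106), (89, 67, 106), (90, 63, 105), (90, 66, 105), (90, 66, 105), (89, 66, 105), (91, 63, 105), (90, 61, 104), (90, 64, 104), (89, 63, 105), (90, 63, 105), (90, 63, 105), (90, 64, 104), (90, 64, 104), (90, 63, 105), (89, 63, 105), (90, 58, 66), (92, 61, 59), (94, 63, 61), (92, 62, 58), (14, 133, 157), (15, 136, 174), (15, 138, 177)
[... 680 characters left out ...]
6, 114)]
[(14, 133, 171), (14, 133, 167), (15, 79, 77), (93, 57, 54), (92, 64, 52), (93, 59, 52), (90, 57, 54), (94, 61, 59), (91, 66, 105), (92, 66, 109), (92, 64, 108), (90, 63, 106), (89, 65, 106), (89, 62, 107), (90, 63, 106), (90, 62, 107), (91, 63, 106), (92, 63, 106), (91, 66, 105), (90, 63, 105), (91, 66, 104), (89, 63, 105), (90, 63, 105), (91, 63, 105), (90, 64, 104), (90, 63, 105), (89, 66, 105), (90, 66, 105), (90, 64, 104), (89, 64, 104), (90, 59, 104), (90, 64, 104), (90, 61, 104), (92, 60, 60), (90, 57, 58), (92, 61, 59), (92, 62, 58), (90, 57, 58), (90, 57, 58), (92, 65, 59), (92, 62, 58), (14, 120, 121), (15, 131, 125), (15, 129, 121), (15, 128, 120)]
[256. 152.] [301. 210.]
```

Run:
```python
from h import *
im=cv2.imread("pics/w2.png");s=np.load("s2.npy",allow_pickle=True).item();g=cv2.cvtColor(im,cv2.COLOR_BGR2HSV)
m=cv2.inRange(g,(80,45,40),(110,255,130));m[:152]=0
b=blob(m,(280,180));h=cv2.convexHull(b.astype(np.int32))[:,0]
print(b.min(0),b.max(0),rect(wray(s,b,.11)))
```

```text
[256. 152.] [301. 217.] (array([0.50021194, 0.2254993 ]), 60.69164276123047, 41.15994644165039, np.float64(70.96353912353516))
```

Run:
```python
from h import *
q=down(np.radians(-19.04))
manip.move_gripper(.072)
manip.movep([.5002,.2255,.17],q)
manip.move_l([.5002,.2255,.082],.1)
f0=manip.sense()["ft_force"]
manip.move_gripper(0.0,grip_force=35);s=manip.sense();print("grip",s["width"],s["ft_force"],f0,s["position"])
manip.move_l([.5002,.2255,.31],.15)
s=manip.sense();print("lift",s["time"],s["width"],s["ft_force"])
manip.movep([.5082,-.1616,.31],down(np.radians(-5.95)));manip.pause(.3)
im,s=wrist();cv2.imwrite("pics/w3.png",im);np.save("s3.npy",s,allow_pickle=True)
print(s["time"],s["width"],s["position"],R.from_quat(s["eef_rot"]).as_matrix().round(4).tolist(),s["ft_force"])
t=manip.capture("scene");cv2.imwrite("pics/t3.png",np.hstack([cv2.resize(im,(400,300)),cv2.resize(t[:,:,::-1],(400,300))]))
```

```text
grip -0.00042178823941749124 [ 0.51969578 -0.36377239 -0.15303797] [0.48856787 0.01125265 0.4826759 ] [0.50021653 0.22550408 0.08200141]
lift 8.0167 -1.3751526988799973e-06 [-0.19148304  0.52905016  0.62751636]
9.7583 -0.00012667467314142938 [ 0.5084207  -0.16090659  0.31005089] [[0.1024, 0.9947, 0.0001], [0.9947, -0.1024, 0.0], [0.0, 0.0001, -1.0]] [ 0.51912948 -0.25411972 -0.1373989 ]
```

View pics/t3.png

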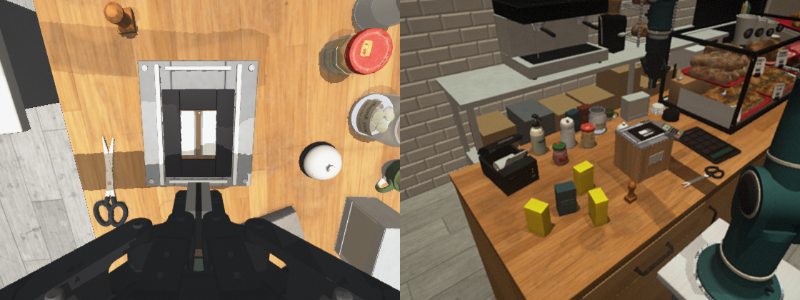

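The grasp missed. The fingers closed to zero, and the teal carton still stands in the scene view at full-resolution px (231,277). I'll check the carton position across the scene and top views, and where the gripper actually appears.

Run:
```python
from h import *
im0=cv2.imread("pics/scene0.png")
s=cv2.cvtColor(manip.capture("scene"),cv2.COLOR_RGB2BGR);t=cv2.cvtColor(manip.capture("top"),cv2.COLOR_RGB2BGR)
p=manip.sense()["position"]
print("tcp proj",proj("scene",p),proj("top",p))
u=np.array([np.cos(np.radians(-19)),np.sin(np.radians(-19)),0]);v=np.array([-u[1],u[0],0])
C=np.array([.5002,.2255,0])
for z in(0.,.11):
    for a,b in((1,1),(1,-1),(-1,-1),(-1,1)):
        P=C+u*.021*a+v*.031*b+[0,0,z]
        for im,n in((s,"scene"),(t,"top")):cv2.circle(im,tuple(int(round(k)) for k in proj(n,P)),1,(0,0,255) if z else (255,0,255),-1)
for im,n in((s,"scene"),(t,"top")):cv2.circle(im,tuple(int(round(k)) for k in proj(n,p)),2,(0,255,0),-1)
A=cv2.resize(s[200:320,170:300],(390,360),interpolation=cv2.INTER_CUBIC)
B=cv2.resize(t[190:290,150:260],(396,360),interpolation=cv2.INTER_CUBIC)
D=cv2.resize(s[0:120,300:430],(260,240));E=cv2.resize(t[200:300,270:400],(312,240))
cv2.imwrite("pics/chk.png",np.vstack([np.hstack([A,B]),np.hstack([D,E,np.zeros((240,786-572,3),np.uint8)])]))
```

```text
tcp proj [350.50856111 136.10199977] [344.96440381 234.87354263]
```

View pics/chk.png

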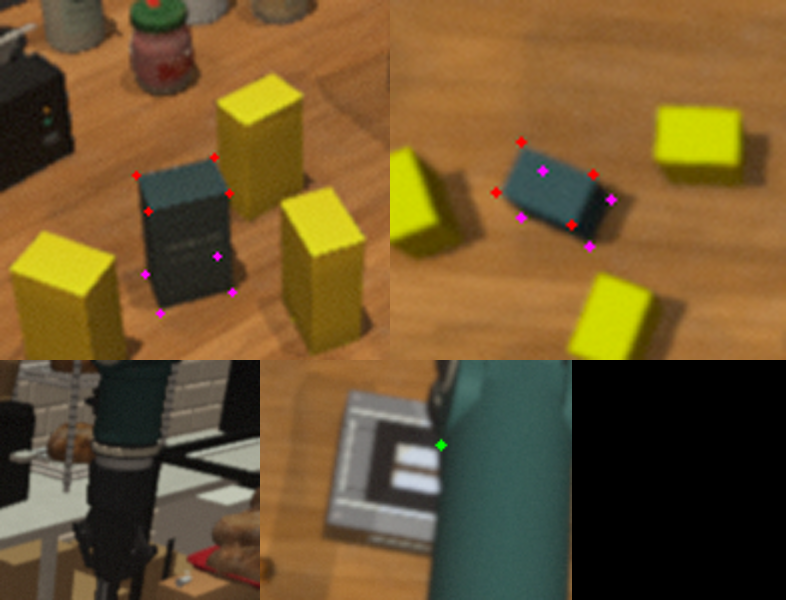

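The projected carton outline matches in both views to a few millimetres, so the location was right. The question is whether the fingertips really sit at the reported TCP, so I'll overlay the TCP on the wrist and scene pictures.

Run:
```python
from h import *
w=cv2.imread("pics/w3.png");s=np.load("s3.npy",allow_pickle=True).item();c=manip.camera_model("wrist");T=np.array(c["T_tool_cam"]);K=np.array(c["K"]);print(K.round(1).tolist())
def wp(pt):
    p=T[:3,:3].T@(np.array(pt)-T[:3,3]);q=K@p;return q[:2]/q[2]
for z,col in((0,(0,255,0)),(-.0187,(0,255,255)),(-.04,(0,0,255)),(-.06,(255,0,255))):
    for x in(-.011,.011):
        for y in (-.01,.01):
            p=wp([x,y,z]);cv2.circle(w,tuple(int(round(k)) for k in p),1,col,-1)
sc=cv2.cvtColor(manip.capture("scene"),cv2.COLOR_RGB2BGR)
for dz,col in((0,(0,255,0)),(.0187,(0,255,255)),(.04,(0,0,255))):cv2.circle(sc,tuple(int(round(k)) for k in proj("scene",s["position"]+np.array([0,0,dz]))),1,col,-1)
A=cv2.resize(w[215:415,200:360],(400,500),interpolation=cv2.INTER_CUBIC);B=cv2.resize(sc[60:160,310:390],(400,500),interpolation=cv2.INTER_CUBIC)
cv2.imwrite("pics/tip.png",np.hstack([A,B]))
t=cv2.cvtColor(manip.capture("top"),cv2.COLOR_RGB2HSV);m=cv2.inRange(t,(78,40,55),(110,160,130))
b=blob(m,(196,243));print(rect(np.array([ray("top",p,.11) for p in b])))
```

```text
[[343.1, 0.0, 277.6], [0.0, 343.1, 209.6], [0.0, 0.0, 1.0]]
(array([0.49707516, 0.22181064]), 58.99127197265625, 39.332454681396484, np.float64(71.15094757080078))
```

View pics/tip.png

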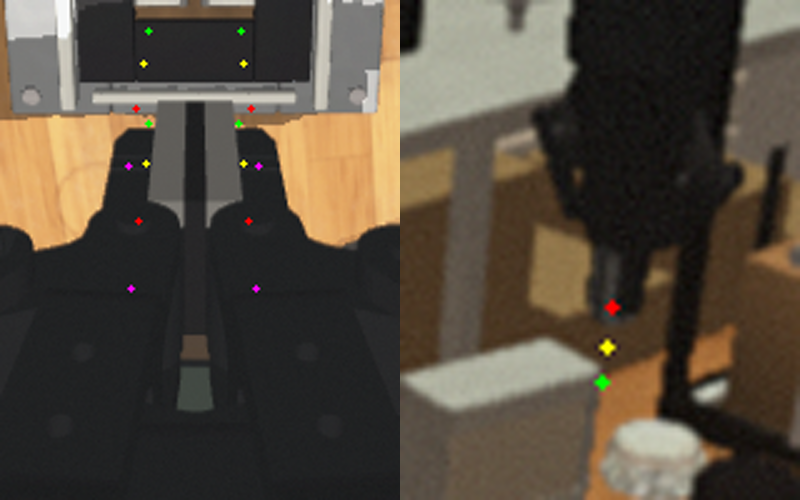

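Both views agree: the real fingertips sit about 36 mm short of the reported TCP along the tool axis (wrist estimate 37 mm, scene estimate about 35 mm), with no sideways offset. So the first grasp closed about 8 mm above the carton's top. I'll correct for this, grasp again, and check the jaw width and load.

```bash
echo 'L=.036 # real finger tip is this far short of reported TCP' >> h.py
python3 - <<'E'
from h import *
q=down(np.radians(-19.04))
manip.movep([.5002,.2255,.25-L],q)
manip.move_gripper(.072)
manip.move_l([.5002,.2255,.078-L],.12);f0=np.array(manip.sense()["ft_force"])
manip.move_gripper(0.0,grip_force=35);s=manip.sense();print("grip",s["width"],s["ft_force"]-f0,s["position"])
if s["width"]>.035:
    manip.move_l([.5002,.2255,.10-L],.1);manip.pause(.3);s=manip.sense();print("lift",s["time"],s["width"],s["ft_force"]-f0)
E
```

```text
grip 0.041831760979975714 [-0.64348764 -0.06955666  4.09719831] [0.50049808 0.22569166 0.04252576]
lift 14.85 0.04155860060656076 [ 0.1302244   0.08511904 -0.70851537]
```

Run:
```python
from h import *
manip.move_l([.5002,.2255,.31-L],.2)
q=down(np.radians(-5.95))
manip.movep([.5082,-.1616,.31-L],q)
manip.move_l([.5082,-.1616,.254-L],.1,rotation=q);manip.pause(.4)
s=manip.sense();p=np.array(s["position"]);print(s["time"],p,s["width"])
f0=np.mean([manip.sense()["ft_force"] for _ in range(1)],0)
x,y=.5082,-.1616
for z in np.arange(.253,.2365,-.0015):
    manip.move_l([x,y,z-L],.02);s=manip.sense();d=s["ft_force"]-f0;print(round(z-.078,4),d.round(1),(s["position"]-p).round(4))
    if d[2]>4 or np.hypot(*d[:2])>4:break
print(s["time"])
im,s=wrist();cv2.imwrite("pics/w4.png",im)
```

```text
18.6 [ 0.50829726 -0.16169352  0.21827731] 0.04142888798981081
0.175 [-1.2  0.3  0.7] [-0.0002  0.0001 -0.0014]
0.1735 [-1.6  1.   1. ] [-0.0002  0.0001 -0.0029]
0.172 [-1.6  1.1 -0.1] [-0.0002  0.0001 -0.0044]
0.1705 [-1.8  0.3  0.3] [-0.0002  0.0001 -0.0059]
0.169 [-1.2  0.7  0.4] [-0.0002  0.0001 -0.0074]
0.1675 [-1.5  0.9  0. ] [-0.0002  0.0001 -0.0089]
0.166 [-1.7  0.2 -0.6] [-0.0002  0.0001 -0.0104]
0.1645 [-0.6  0.8  1.3] [-0.0002  0.0001 -0.0119]
0.163 [-1.4  0.1 -0.3] [-0.0002  0.0001 -0.0134]
0.1615 [-1.2  0.9 -0.3] [-0.0002  0.0001 -0.0149]
0.16 [-1.5  0.4  1.1] [-0.0002  0.0001 -0.0164]
0.1585 [-1.1 -0.3  1.5] [ 0.0001  0.0001 -0.0177]
21.6
```

The foot entered the opening with no contact. Next I push through the flap leaves under a force guard.

Run:
```python
from h import *
x,y=.5082,-.1616
f0=np.array([0.2,0,-.1])
for z in np.arange(.2345,.1749,-.003):
    manip.move_l([x,y,z-L],.03);s=manip.sense();d=s["ft_force"]-f0;print(round(z-.078,4),d.round(1),round(s["position"][2]+L-z,4),round(s["width"],4))
    if d[2]>16 or np.hypot(*d[:2])>8:break
print(s["time"])
im,_=wrist();t=cv2.cvtColor(manip.capture("scene"),cv2.COLOR_RGB2BGR)
cv2.imwrite("pics/v5.png",np.hstack([cv2.resize(im,(400,300)),cv2.resize(t[100:280,240:480],(400,300),interpolation=cv2.INTER_CUBIC)]))
```

```text
0.1565 [-1.4 -0.7  5.1] 0.0006 0.0415
0.1535 [-1.2  0.3  9.5] 0.0012 0.0414
0.1505 [-1.  -0.   9.3] 0.0014 0.0412
0.1475 [-0.8  0.2  8.6] 0.0011 0.0418
0.1445 [0.1 0.2 5.5] 0.0008 0.0417
0.1415 [ 0.3 -0.1  5. ] 0.0006 0.0418
0.1385 [0.4 0.4 4.2] 0.0003 0.0416
0.1355 [-0.2 -0.4  2.3] -0.0001 0.0419
0.1325 [-0.4 -0.8 -0.4] -0.0006 0.0417
0.1295 [ 0.1  0.3 -0.4] -0.0005 0.0418
0.1265 [ 0.2 -0.2 -0.7] -0.0003 0.0414
0.1235 [ 0.4 -0.2 -0.7] -0.0003 0.0414
0.1205 [ 0.3  0.5 -0.4] -0.0002 0.0416
0.1175 [-0.1 -1.  -1. ] -0.0003 0.0411
0.1145 [-0.2 -0.2 -0.9] -0.0003 0.0415
0.1115 [ 0.2 -0.2 -1. ] -0.0003 0.0414
0.1085 [ 0.2 -0.3 -0. ] -0.0003 0.0415
0.1055 [ 0.1  0.4 -0.8] -0.0003 0.0417
0.1025 [ 1.1 -0.5  0.2] -0.0003 0.0421
0.0995 [ 0.3 -0.8  0.3] -0.0003 0.0416
26.65
```

View pics/v5.png

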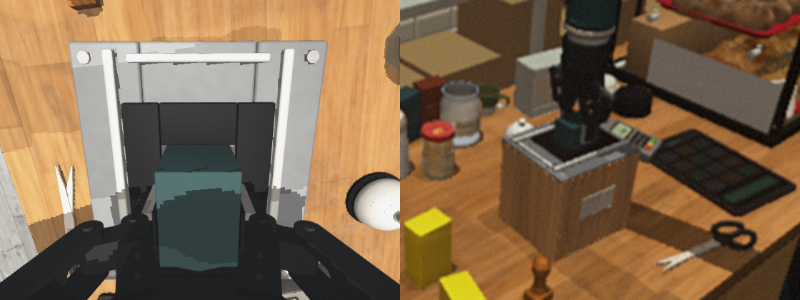

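The carton stands upright in the mouth with its top about 39 mm above the plate, between the fingers. The leaf resistance peaked at 9.5 N and has faded. Next I release, close the fingers and press down on its top.

Run:
```python
from h import *
x,y=.5082,-.1616
manip.move_gripper(.060);manip.pause(.2);print(manip.sense()["width"])
manip.move_l([x,y,.255-L],.1);manip.move_gripper(0.0)
manip.move_l([x,y,.222-L],.1);manip.pause(.3);s=manip.sense();f0=s["ft_force"];print(s["width"],f0,s["time"])
for z in np.arange(.219,.1239,-.003):
    manip.move_l([x,y,z-L],.035);s=manip.sense();d=s["ft_force"]-f0;print(round(z,4),d.round(1),round(s["position"][2]+L-z,4))
    if d[2]>15 or np.hypot(*d[:2])>8:break
print(s["time"])
```

```text
0.060124854710705694
-0.00017618177618557753 [-1.11025227  0.32149777 -0.16812296] 29.575
0.219 [0.9 0.4 0.6] -0.0002
0.216 [ 1.6 -0.4  0.4] -0.0002
0.213 [0.8 0.1 0.4] -0.0002
0.21 [ 0.9 -0.2 -0.2] -0.0001
0.207 [ 1.3 -0.6  0.6] -0.0002
0.204 [1.2 0.2 0.6] -0.0003
0.201 [ 1.8 -0.  -0.1] -0.0003
0.198 [ 1.1 -0.3 -0.2] -0.0003
0.195 [ 1.  -0.9  0.9] -0.0003
0.192 [ 0.7  0.  -0.2] -0.0003
0.189 [ 0.9 -0.4  0.2] -0.0003
0.186 [ 0.8 -0.3  0.4] -0.0003
0.183 [ 1.1 -2.1  0.2] -0.0003
0.18 [ 0.4 -0.3  0.3] -0.0003
0.177 [0.4 0.4 0.2] -0.0003
0.174 [ 1.4 -0.7 -0. ] -0.0003
0.171 [ 0.9  0.2 -0. ] -0.0003
0.168 [1.3 0.2 0.4] -0.0003
0.165 [ 1.9 -0.7  0.4] -0.0003
0.162 [ 2.3  0.5 -0.3] -0.0003
0.159 [ 0.6 -0.5  0.5] -0.0003
0.156 [ 1.  -0.7  1.1] -0.0003
0.153 [ 1.2  0.2 -0.3] -0.0003
0.15 [ 1.  -1.   0.6] -0.0003
0.147 [ 1.7  0.1 -0.5] -0.0003
0.144 [ 1.5 -0.4 -0.9] -0.0003
0.141 [ 1.3 -1.4  0.1] -0.0003
0.138 [ 1.  -0.5  2.5] 0.0
0.135 [ 0.7 -0.2  3.1] 0.0001
0.132 [ 2.1 -0.7  3.3] -0.0
0.129 [-1.9 -0.8 13.5] 0.0013
0.126 [-10.4   0.1  34.3] 0.0037
37.575
```

At 0.126 m the upward force jumped to 34 N with a sideways component. That is probably the wide finger knuckles meeting the plate rather than the carton. I'll back up and look.

Run:
```python
from h import *
x,y=.5082,-.1616
for z in (.132,.150,.20,.30):
    manip.move_l([x,y,z-L],.06);s=manip.sense();print(z,np.round(s["ft_force"],1))
manip.pause(.4)
print(s["time"])
im,s=wrist();np.save("s6.npy",s,allow_pickle=True);cv2.imwrite("pics/w6.png",im)
t=cv2.cvtColor(manip.capture("top"),cv2.COLOR_RGB2BGR)
cv2.imwrite("pics/v6.png",np.hstack([cv2.resize(im[80:290,170:390],(419,400),interpolation=cv2.INTER_CUBIC),cv2.resize(t[205:290,290:370],(376,400),interpolation=cv2.INTER_CUBIC)]))
```

```text
0.132 [0.7 0.6 3.4]
0.15 [ 0.2  0.  -0.1]
0.2 [-0.5 -0.5 -0.3]
0.3 [ 0.8 -0.8 -0.4]
41.075
```

View pics/v6.png

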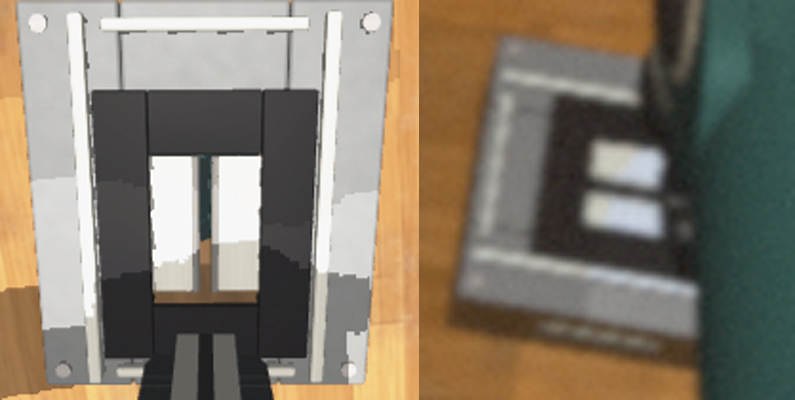

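Run:
```python
from h import *
a=cv2.imread("pics/w6.png");s=np.load("s6.npy",allow_pickle=True).item()
g=cv2.cvtColor(a,cv2.COLOR_BGR2GRAY)
# slot edges (grey<215) on a row through bright leaves, at leaf height 0.157
r=80+int(190*210/400);cols=np.where(g[r,250:310]>240)[0]+250
k=np.argmax(np.diff(cols));e=wray(s,np.array([[cols[0],r],[cols[k],r],[cols[k+1],r],[cols[-1],r]]),.157)
print((e[:,0]*1000).round(1))
manip.finish_job();print(manip.sense()["time"])
```

```text
[487.  503.7 516.3 533. ]
the job is handed in; nothing more can be done
the job is handed in; nothing more can be done
```

The carton is in the donation box and both flap leaves look shut. I handed the job in at about 41.5 s of the 64 s allowed. One force spike near the end means I can't be sure the 25 N carton limit held throughout.

**What I did**
- **Finding things:** I located the teal carton and the mouth opening from the top and wrist cameras. The opening measured 67 × 47 mm, and it sat about 9 mm to the -y side of the box's centre.
- **First grasp:** It missed without disturbing the carton. Two camera views showed the real fingertips about 36 mm short of the reported TCP along the tool axis. I corrected for that and the second grasp held, with a jaw width of 42 mm.
- **Posting:** The foot entered the opening with no contact I could feel. Pushing through the leaves peaked at about 9.5 N. After I let go, closed the fingers and pushed down, I felt almost no resistance until 0.138 m fingertip height. So the carton seems to have slid down mostly on its own.

**Last checks**
- **Final picture:** The wrist view shows both leaves level, with the teal carton below them inside the box. The gap between the leaves is even and centred. The robot was clear of everything.
- **Force spike:** The last 3 mm of the push gave 34 N upward and 10 N sideways, past my 15 N guard, and I backed off at once. It was most likely the wide finger knuckles meeting the plate or leaves, because the carton should already have dropped clear. I did not confirm that; if it was the carton, the 25 N limit was exceeded.
- **Carton's resting pose:** I only saw it through the slot. It appears about 10 mm off centre or slightly leaning, which should still be within the limits.
- **Jars, bell and stamp:** I did not measure them again at the end, but the arm never went near them.

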